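# Set the grinder and shut its chamber

## Robot

A 6-joint arm with a two-finger parallel gripper is mounted at the origin on the work surface; the furniture and walls round the work are solid. World frame = base frame: x ahead of the robot, y to its left, z up, the work surface at z = 0. Lengths are in mm, angles in rad, forces in N, time in s.
With the tool pointing down it reaches from about 250 to 775 mm from the base axis. Payload 4 kg.
Tool frame: the origin (TCP) lies midway between the tips of the shut fingers; the grasp point (between the pads) lies 19 mm behind it; z points along the fingers, y is the line along which they close (so a half turn about z gives the same grasp; the last joint's range is limited). The gripper opens to 94 mm and grips with 3 to 60 N. Pads are 16 mm wide; open, the fingers measure 119 mm over their backs; the gripper's body (75 mm by 177 mm) begins 78 mm behind the grasp point.
Start: joints at [1.099, 0.087, 1.371, -0, 1.684, -0.103], TCP at [198.284, 513.034, 205.506] pointing down, gripper open.
Joint ranges: [-3.1, 3.1], [-0.76, 2.03], [0.27, 2.55], [-1.08, 4.22], [0.17, 2.65], [-2.57, 2.57]. Speed limits (rad/s): [2.79, 2.79, 3.14, 3.14, 3.14, 3.14].

## Interface

Orientations are given as a rotation vector (axis times angle).
In Python, from plant import env gives the robot as it stands. The module is installed in compiled form; this text tells all that it offers. Calls block until the motion is done:
- env.reach(position, orientation): joint-space move of the TCP to a pose.
- env.line_to(position, speed=150, ori=None, stop_force=None): straight line of the TCP; ori=None keeps the orientation; speed is the mean speed in mm/s. With stop_force (N) it stops when the force on the tool has changed by that much, and returns True; else False.
- env.move_j(angles): joint-space move.
- env.set_gripper(opening, f_grip=None): opening from 0.0 (shut) to 1.0 (fully open); f_grip is the grip in N (None keeps the last); returns when the fingers have stopped.
- env.wait(seconds).
- env.inverse_kinematics(position, orientation): joint angles nearest the present ones, or None.
- env.get_state(): the state.
- env.snapshot(name): name is "scene" or "top"; returns a dict with "image" (384x512x3 uint8, red, green, blue), "intrinsics" (3x3 intrinsics, pixels), "k1" (the pictures are not rectified: a ray, as slopes to the right and down, at radius r is drawn at 1 + k1 r^2 times it, then the intrinsics apply), "position" and "orientation" of the camera in the world. Camera axes: x right, y down, z forward; pixel columns grow to the right and rows downward; lengths in mm; the calibration is good to about 2 mm. A picture is of the moment at which its call begins. There is no depth.
A pose or a line that the arm cannot do raises env.IKError and nothing moves.
- env.finish_job(): hands the job in; it is judged then, once.
Trained networks look in a picture, given as the dict that the camera call returned (one of the last four; its "shot" number tells which), for a name from the list of things; names that differ only in an ending like _2 or _b are one class to them, and where a whole thing is asked for, a point or a joint stands for the part that bears it (a point fixed in the world has none). Each returns a list of dicts, best first, with "conf" (0 to 1); they miss things now and then, are a little off and sometimes report something else, mostly with a low value. They report only what shows in the picture. A call takes as long as a camera call.
- env.spot_in(target, picture): "point" ([x, y, z] in mm, in the coordinates of the camera as it stood for that picture, good to about 4 mm: the middle of the surface that is visible of it).
- env.silhouettes(target, picture): "mask" (384x512 bool, what is visible of it).
The state is a dict: "t": time; "joint_pos": joint angles; "joint_velocities": joint speeds; "effort": joint torques, N m; "tool_pos": TCP position; "tcp_rot": TCP orientation; "ft_force": force on the tool from outside, world axes, zero at the start; "wrist_torque": the same for the moment, N m; "finger_gap": opening from 0.0 (shut) to 1.0 (fully open); "grasp_force": force on a finger pad.
Only numpy, scipy, OpenCV 4.12 (cv2) and the standard library are available. Lean on these libraries where they do the work, as an engineer would, in place of code of your own. Each camera call takes 0.05 s, during which the arm holds its last target. There are 200 camera calls.

## Task

Get the bench coffee grinder ready for the next batch. While its chamber door is still open, turn the round collar on the sloping panel until its pointer rests in the click stop at setting 5 (the five-dot mark); then push the chamber door shut until it snaps home on its catch. Leave the tamper, the milk pitcher and the steel basket beside the grinder where they stand.

Things in the scene. Friction and masses are not known exactly. Their poses are not given: they have to be found in the camera images.
- grinder: grey bench coffee grinder, fixed, 160 deep x 150 wide x 182 mm high; amber hopper (56 mm wide, to 260 mm high) on its top at the back. Origin: on the table, mid width; x points from its front to its back, y to its left, z up. Front face 85 mm before the origin; from 125 mm height on it a black panel slopes up and back, 28 degrees to the horizontal
- collar_grip (a point): grip point on the axis of the collar: dark ribbed steel cylinder, 44 mm across, standing 50 mm out from the sloping panel over a 60 mm flange whose top is 9 mm off the panel. The point is 32 mm out from the panel, 18 mm below the free end. The point does not turn: z = collar axis, out of the panel, 28 degrees from vertical towards the front; x up the slope, y left
- grind_collar (a joint): turn of the collar, rad, clockwise as seen looking down on its end; setting n clicks at 0.36 (n - 1): setting 1 at 0, setting 6 (last) at 1.80. A white pointer on the flange points at the setting; the settings are groups of one to six raised white dots on the panel above the collar, left to right. About 0.1 N m turns it over a click
- door_hinge (a point): on the upright hinge axis of the chamber door, left end of the grinder's front, 79 mm above the table; turns with the door. Door: steel plate 124 wide x 100 high x 12 mm thick, from 14 to 114 mm above the table. With the door shut this point's axes are the grinder's; the plate reaches 125 mm along its -y, the outer face is 12 mm along its -x
- door_push (a point): point on the door's outer face where to push, 95 mm from the hinge along the door, 30 mm from its free edge, 79 mm above the table, 35 mm below the door's top edge. Its -x axis is the outward normal of the outer face
- chamber_door (a joint): the door's opening, rad: 0 shut and seated on its catch, growing as the free edge swings out towards the robot (clockwise round the hinge seen from above). The ball catch resists from 0.11 rad on, with up to about 5 N at the push point, and snaps the door home below about 0.05 rad
- tamper: coffee tamper, bystander, 58 mm wide, 95 mm high, stands at the right of the grinder; origin at its underside
- pitcher: small steel milk pitcher, bystander, 102 x 68 x 88 mm high, stands at the left of the grinder; origin at its underside
- basket: round steel basket, bystander, 70 mm wide, 24 mm high, lies at the front right of the grinder; origin at its underside

How it is judged:
By the outcome, as a careful person would: the job done as asked, in the order asked, and still so for the second after the job is handed in, with the robot touching nothing.
It also fails if it takes over 50 s, if anything falls off the work surface, if the arm or the gripper's body presses on something with over 40 N, if the wrist force passes 120 N, or if a joint passes its speed limit or range.

## Working session

There is one attempt and no reset: what is moved stays moved. The work goes in short steps, each a Python script; the robot and the scene stay as the last script left them, time stands still between calls to the robot, and variables do not carry over. Pictures are saved under pics/ and viewed, at most 10 in all, crops included, and the job is handed in when it is done.

```bash
mkdir -p pics; cat > h.py <<'E'
import numpy as np, cv2
from plant import env
from scipy.spatial.transform import Rotation as R
def camR(s):
    o=np.array(s["orientation"]); return R.from_rotvec(o).as_matrix() if o.size==3 else (o if o.shape==(3,3) else None)
def save(s,n,crop=None,k=1):
    im=s["image"][...,::-1]
    if crop: im=im[crop[1]:crop[3],crop[0]:crop[2]]
    cv2.imwrite("pics/"+n,cv2.resize(im,None,fx=k,fy=k,interpolation=cv2.INTER_CUBIC))
def ray(s,uv):
    K=np.array(s["intrinsics"]); d=(np.atleast_2d(uv)-K[:2,2])/[K[0,0],K[1,1]]
    u=d.copy()
    for _ in range(20): u=d/(1+s["k1"]*(u**2).sum(1,keepdims=True))
    v=np.c_[u,np.ones(len(u))]@camR(s).T
    return np.array(s["position"]),v/np.linalg.norm(v,axis=1,keepdims=True)
def proj(s,P):
    K=np.array(s["intrinsics"]); q=(np.atleast_2d(P)-np.array(s["position"]))@camR(s)
    u=q[:,:2]/q[:,2:]; u=u*(1+s["k1"]*(u**2).sum(1,keepdims=True))
    return u*[K[0,0],K[1,1]]+K[:2,2]
def world(s,p): return camR(s)@np.array(p)+np.array(s["position"])
E
python3 - <<'E'
from h import *
np.set_printoptions(precision=1,suppress=True)
for n in("scene","top"):
    s=env.snapshot(n); save(s,n+"1.png",k=1.5)
    print(n,s["position"],s["orientation"],s["k1"],s["intrinsics"])
    for t in["grinder","collar_grip","grind_collar","door_hinge","door_push","chamber_door","tamper","pitcher","basket"]:
        r=env.spot_in(t,s); print(t,[(world(s,d["point"]),round(d["conf"],2)) for d in r[:2]])
E
```

```text
scene [288.2 478.  794.4] [-0.9  2.6 -0.9] -0.08779947472882241 [[361.8   0.  256.1]
 [  0.  361.8 185.5]
 [  0.    0.    1. ]]
grinder [(array([672.1, -49.7, 132.9]), 0.72)]
collar_grip [(array([673.2, -69.9, 164.3]), 0.77)]
grind_collar [(array([653.5, -68.5, 185.1]), 0.84)]
door_hinge []
door_push [(array([573.3, -35.9,  76.2]), 0.67)]
chamber_door [(array([576.9, -33. ,  77.8]), 0.78)]
tamper [(array([ 653.6, -223.2,   75.7]), 0.57)]
pitcher [(array([688.,  68.,  52.]), 0.71), (array([ 652.6, -224.5,   76.4]), 0.22)]
basket [(array([ 557.4, -208.9,   16.3]), 0.79)]
top [445.7  32.  969.7] [-2.3  1.9 -0.2] -0.14233737726169093 [[412.6   0.  258.2]
 [  0.  412.6 188.4]
 [  0.    0.    1. ]]
grinder [(array([689.2, -81.9, 169.7]), 0.7)]
collar_grip [(array([676.8, -77.8, 159. ]), 0.94), (array([688.9, -78.5, 169.5]), 0.28)]
grind_collar [(array([663.4, -76.3, 185. ]), 0.86)]
door_hinge [(array([572.5, -37. , 111.4]), 0.61)]
door_push [(array([574.8, -32.9, 110. ]), 0.83)]
chamber_door [(array([576.8, -33.3, 111.5]), 0.93)]
tamper [(array([ 657.7, -219.4,   20.1]), 0.96)]
pitcher [(array([697.4,  64.4,  29.3]), 0.89)]
basket [(array([ 553.2, -200.3,    4.4]), 0.56)]
```

View pics/scene1.png

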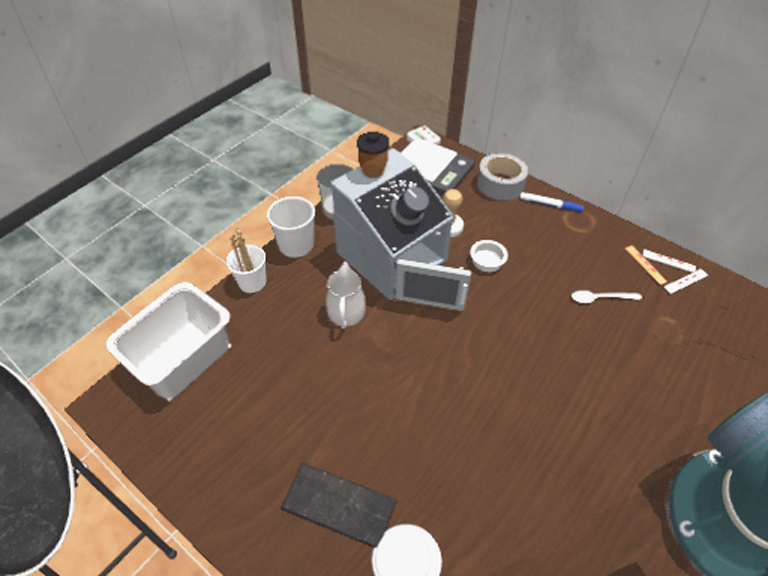

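View pics/top1.png

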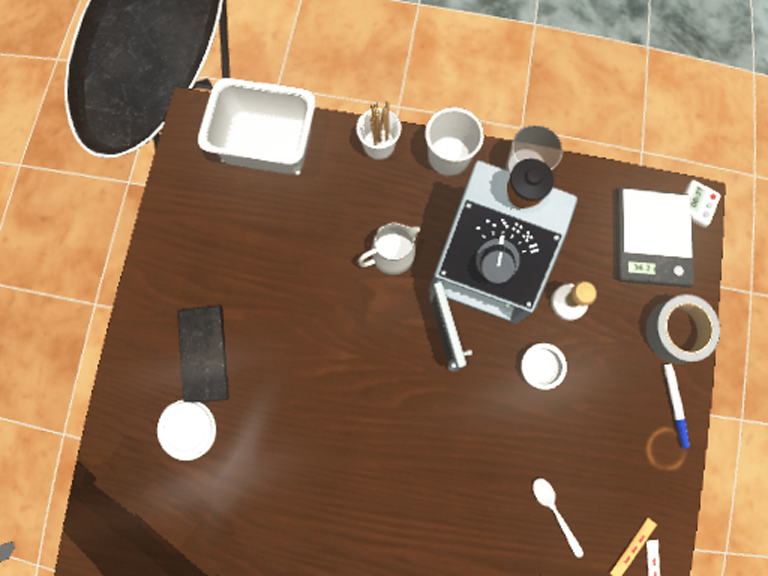

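The scene view shows the grinder around (395,220) with its door open. In the top view (1.5x), the panel spans about (440-560, 200-305), the collar is at (497,260), and the door runs from the hinge (437,287) to the free edge (457,365). I'll zoom in to pick corners.

```bash
python3 - <<'E'
from h import *
s=env.snapshot("top"); save(s,"top2.png",(275,100,405,260),3.75 and 3.7)
s=env.snapshot("scene"); save(s,"scene2.png",(210,80,340,230),4)
E
```

```text
(no output)
```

View pics/top2.png

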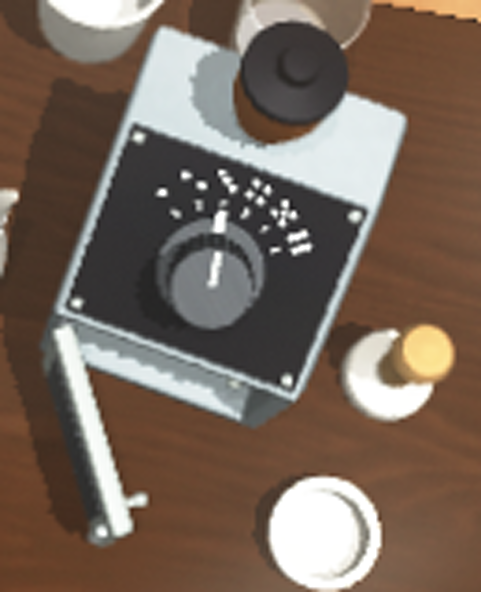

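View pics/scene2.png

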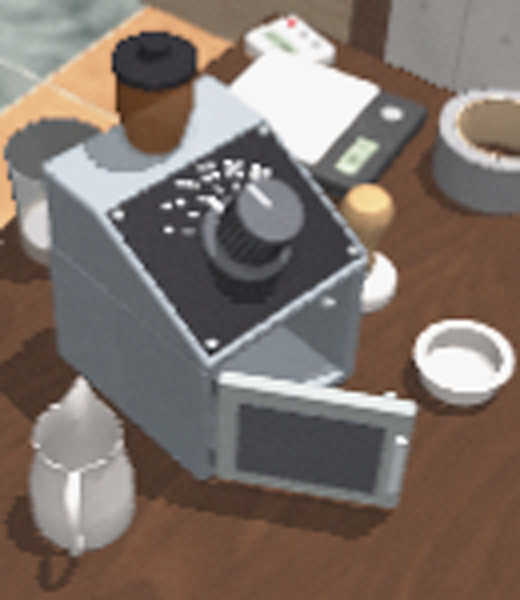

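The top crop shows the collar end centre at (213,288), the pointer up at about setting 3, the panel corners and the door's top strip from (65,330) to (120,533). The scene crop shows the collar end centre at (272,212) and the door's outer face across (220-415, 388-505). I'll fit the model to these corners.

```bash
cat > fit.py <<'E'
from h import *
from scipy.optimize import least_squares
np.set_printoptions(precision=2,suppress=True,linewidth=150)
S={n:env.snapshot(n) for n in("top","scene")}
px=lambda c,k,o:(np.array(c)+.5)/k-.5+o
sl=np.radians(28); U=np.array([np.cos(sl),0,np.sin(sl)]); N=np.array([-np.sin(sl),0,np.cos(sl)])
B=dict(FL=(-85,75,125),FR=(-85,-75,125),BL=(75,75,182),BR=(75,-75,182),SL=(22.2,75,182),SR=(22.2,-75,182),bFL=(-85,75,0),bBL=(75,75,0))
obs=[("top","FL",(57,316)),("top","FR",(298,402)),("top","BL",(160,27)),("top","BR",(406,118)),("top","SL",(131,122)),("top","SR",(371,212)),
("top","col",(213,288)),("top","dFo",(107,540)),("top","dFi",(132,528)),("top","dHi",(74,326)),
("scene","FL",(207,360)),("scene","FR",(367,262)),("scene","BL",(44,166)),("scene","BR",(206,76)),("scene","SL",(106,208)),("scene","SR",(270,124)),
("scene","bFL",(207,479)),("scene","bBL",(63,356)),("scene","col",(272,212)),
("scene","dFo",(415,412)),("scene","dFob",(395,507)),("scene","dHo",(220,388)),("scene","dHob",(220,480))]
def pts(p):
    x,y,th,s,yc,hx,hy,q=p[:8]
    d=dict((k,np.array(v,float)) for k,v in B.items())
    d["cgrip"]=np.array([-85,0,125])+U*s+[0,yc,0]+N*32; d["col"]=d["cgrip"]+N*18
    c,sn=np.cos(-q),np.sin(-q); Q=np.array([[c,-sn,0],[sn,c,0],[0,0,1]])
    for k,v in dict(dFo=(-12,-125,35),dFi=(0,-125,35),dHi=(0,-1,35),dFob=(-12,-125,-65),dHo=(-12,-1,35),dHob=(-12,-1,-65),push=(-12,-95,0),hinge=(0,0,0)).items():
        d[k]=Q@np.array(v,float)+[hx,hy,79]
    c,sn=np.cos(th),np.sin(th); G=np.array([[c,-sn,0],[sn,c,0],[0,0,1]])
    return {k:G@v+[x,y,0] for k,v in d.items()}
def res(p,full=False):
    d=pts(p); off={"top":p[8:10],"scene":p[10:12]}
    r=[]
    for n,k,c in obs:
        k0,o=(3.7,[275,100]) if n=="top" else (4,[210,80])
        r.append(proj(S[n],d[k])[0]+off[n]-px(c,k0,o))
    r=np.array(r)
    return r if full else np.r_[r.ravel(),p[8:]*1.0]
f=least_squares(res,[690,-75,-.3,55,0,-85,62,1.0,0,0,0,0],loss="soft_l1")
E
cat > fit1.py <<'E'
from fit import *
print(f.x)
for o,r in zip(obs,res(f.x,True)): print(o[0],o[1],r)
d=pts(f.x)
for k in("cgrip","col","push","hinge","dFo"): print(k,d[k])
np.save("fit.npy",f.x)
E
python3 fit1.py
```

```text
[710.03 -93.27  -0.18  55.34   1.43 -83.78  63.57   0.94  -0.76   0.22   0.24  -0.2 ]
top FL [-1.14 -0.71]
top FR [0.97 1.  ]
top BL [-0.55  0.34]
top BR [1.75 0.95]
top SL [-1.03 -2.72]
top SR [ 3.96 -1.36]
top col [-0.44  0.35]
top dFo [ 1.44 -0.3 ]
top dFi [0.22 1.39]
top dHi [-0.77 -0.52]
scene FL [0.46 1.57]
scene FR [ 2.27 -1.67]
scene BL [-0.1   0.45]
scene BR [ 2.49 -0.58]
scene SL [-2.64  0.35]
scene SR [-0.26 -3.49]
scene bFL [-0.35  2.15]
scene bBL [-0.61  0.33]
scene col [ 0.02 -1.03]
scene dFo [0.33 0.95]
scene dFob [0.5  1.16]
scene dHo [-0.39 -1.45]
scene dHob [-1.24 -0.18]
cgrip [660.01 -82.47 179.24]
col [651.7  -80.92 195.13]
push [548.41 -45.41  79.  ]
hinge [639.35 -15.4   79.  ]
dFo [521.33 -58.3  114.  ]
```

```bash
cat > p.py <<'E'
s=open('fit.py').read()
s=s.replace("    d[\"cgrip\"]","    w,xs,hh,xb=p[12:16]\n    for k in d: d[k][1]*=w/75\n    for k in('SL','SR'): d[k][0]=xs\n    for k in('SL','SR','BL','BR'): d[k][2]=hh\n    for k in('BL','BR','bBL'): d[k][0]=xb\n    d[\"cgrip\"]")
s=s.replace("0,0,0,0],loss","0,0,0,0,75,22,182,75],loss").replace("p[8:]*1.0","p[8:12],(p[12]-75)*.2,(p[14]-182)*.5,(p[15]-75)*.3")
open('fit.py','w').write(s)
E
python3 p.py; python3 fit1.py
```

```text
[711.48 -91.85  -0.18  53.84   0.01 -85.3   62.21   0.94  -0.43   0.17   0.13  -0.26  70.98  15.09 181.88  74.72]
top FL [ 0.43 -0.87]
top FR [-1.06 -0.52]
top BL [0.97 0.33]
top BR [-0.42 -0.45]
top SL [-0.57  0.24]
top SR [0.8  0.26]
top col [-0.31  0.41]
top dFo [ 1.53 -0.23]
top dFi [0.3  1.47]
top dHi [-0.63 -0.46]
scene FL [0.76 0.78]
scene FR [ 0.37 -0.99]
scene BL [ 0.3  -0.14]
scene BR [0.63 0.07]
scene SL [-0.5   1.11]
scene SR [-0.38 -1.58]
scene bFL [-0.1   1.38]
scene bBL [-0.28 -0.28]
scene col [-0.12 -0.81]
scene dFo [0.25 1.06]
scene dFob [0.42 1.27]
scene dHo [-0.48 -1.37]
scene dHob [-1.33 -0.11]
cgrip [659.89 -82.21 178.53]
col [651.59 -80.67 194.43]
push [548.07 -44.98  79.  ]
hinge [639.03 -15.05  79.  ]
dFo [520.98 -57.85 114.  ]
```

The fit is consistent: hinge at (-85,62), collar centred, residuals about 1 px. The pointer is near mark 3, so I'll check that against the model, check IK, then move to the pre-grasp.

```bash
cat > col.py <<'E'
from h import *
np.set_printoptions(precision=3,suppress=True,linewidth=150)
p=np.load("fit.npy"); th=p[2]; G=R.from_euler("z",th).as_matrix()
sl=np.radians(28); U=G@[np.cos(sl),0,np.sin(sl)]; N=G@[-np.sin(sl),0,np.cos(sl)]; Y=G@[0,1.,0]
C=np.array([659.89,-82.21,178.53])
def pose(out,a,flip=1):
    Z=-N; y=R.from_rotvec(Z*a).apply(Y*flip); x=np.cross(y,Z)
    return C+N*(out-19), R.from_matrix(np.c_[x,y,Z]).as_rotvec()   # out: grasp point above grip point
E
python3 - <<'E'
from col import *
s=env.snapshot("top")
for n in range(1,7):
    b=0.36*(n-1)-0.9; d=U*np.cos(b)-Y*np.sin(b)
    print(n,(proj(s,C-N*23+d*np.array([[27],[42]]))-[275,100])*3.7)
for fl in(1,-1):
    for a in(-.4,.4):
        for o in (3,120): print(fl,a,o,env.inverse_kinematics(*pose(o,a,fl)))
E
```

```text
1 [[186.103 229.412]
 [171.963 206.281]]
2 [[202.76  223.278]
 [197.92  196.624]]
3 [[220.576 223.265]
 [225.745 196.549]]
4 [[237.219 229.397]
 [251.752 206.12 ]]
5 [[250.501 240.873]
 [272.476 224.075]]
6 [[258.691 256.177]
 [285.192 248.001]]
1 -0.4 3 [-0.217  0.026  1.599  0.018  1.029 -2.009]
1 -0.4 120 [-0.221 -0.133  1.545  0.018  1.241 -2.009]
1 0.4 3 [-0.217  0.026  1.599  0.018  1.029 -1.209]
1 0.4 120 [-0.221 -0.133  1.545  0.018  1.241 -1.209]
-1 -0.4 3 [-0.217  0.026  1.599  0.018  1.029  1.133]
-1 -0.4 120 [-0.221 -0.133  1.545  0.018  1.241  1.133]
-1 0.4 3 [-0.217  0.026  1.599  0.018  1.029  1.933]
-1 0.4 120 [-0.221 -0.133  1.545  0.018  1.241  1.933]
```

Pointer matches setting 3, so the turn needed is +0.72 rad. Going to the grasp.

```bash
python3 - <<'E'
from col import *
env.reach(*pose(120,-.36,-1))
env.set_gripper(.85,25)
hit=env.line_to(pose(3,-.36,-1)[0],speed=80,stop_force=8)
st=env.get_state(); print(hit,st["t"],st["tool_pos"],pose(3,-.36,-1)[0],st["ft_force"])
if not hit:
    env.set_gripper(0,5); st=env.get_state(); print(st["finger_gap"],st["ft_force"],st["grasp_force"])
    for n in("top","scene"):
        s=env.snapshot(n); 
        c=(275,100,405,260) if n=="top" else (210,60,340,210)
        save(s,n+"3.png",c,3.7)
E
python3 -c "
import cv2,numpy as np
a=cv2.imread('pics/top3.png');b=cv2.imread('pics/scene3.png');h=max(len(a),len(b))
f=lambda i:cv2.copyMakeBorder(i,0,h-len(i),0,0,0)
m=np.hstack([f(a),f(b)]);k=min(800/m.shape[1],600/h);cv2.imwrite('pics/pair3.png',cv2.resize(m,None,fx=k*.999,fy=k*.999))"
```

```text
False 5.9417 [667.528 -83.616 165.332] [667.274 -83.587 164.403] [0.583 0.398 0.143]
0.46749108864979805 [-0.351  0.896  0.045] 4.999266117811203
```

View pics/pair3.png

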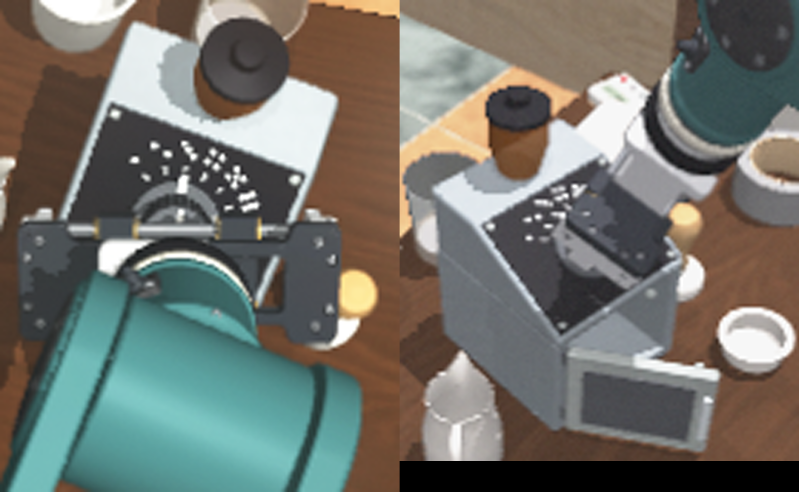

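The gripper straddles the collar, and the gap of 0.467×94 = 44 mm with almost no side force means it is centred. Pointer still at setting 3, (183,183). Turning.

```bash
python3 - <<'E'
from col import *
env.set_gripper(0,25)
j0=np.array(env.get_state()["joint_pos"])
for a in (.18,.36,.54,.72,.74):
    j=j0.copy(); j[5]+=a; env.move_j(j); st=env.get_state()
    print(a,st["joint_pos"][5]-j0[5],np.dot(st["wrist_torque"],N),st["ft_force"],st["grasp_force"])
s=env.snapshot("top"); save(s,"top4.png",(275,100,405,260),3.7)
print(st["t"])
E
```

```text
0.18 0.17642372261662986 0.09366339352449957 [-0.181  2.937  0.437] 24.999497830867767
0.36 0.3549305161176506 -0.0447967572734577 [-0.737  1.779  0.382] 24.99931275844574
0.54 0.5340649011689731 0.02690612915711841 [-1.465  2.838  0.486] 24.99935656785965
0.72 0.7139257933032213 -0.03332593263003845 [-1.051  2.798  0.214] 24.999167025089264
0.74 0.737183047875251 0.06306608768736573 [-0.828  3.947  0.326] 24.99935746192932
8.325
```

View pics/top4.png

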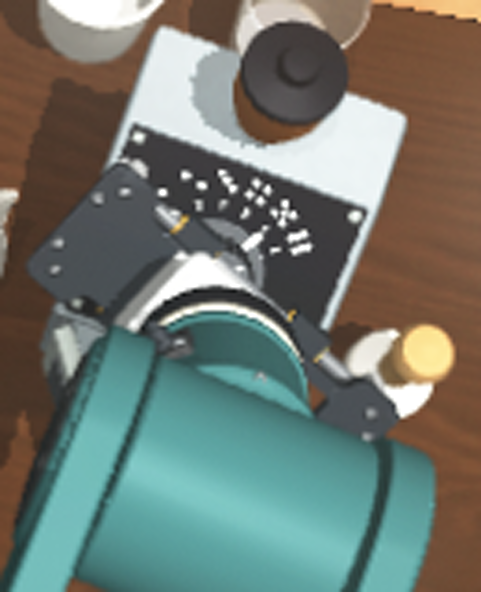

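The pointer lies on mark 5: observed (252,240)–(262,232), predicted (250,241)–(272,224). Next I'll release, retreat, confirm the setting, and check IK for the door arc with a tilted tool that clears the collar.

```bash
cat > door.py <<'E'
from col import *
H=np.array([639.03,-15.05,79.])
def dpose(q,off,tilt=np.radians(40),lift=0,fl=1,yawx=0.):
    D=R.from_euler("z",th-q).as_matrix(); 
    P=H+D@[-12-off,-95,0]+[0,0,lift]
    E=R.from_euler("z",th-q+yawx).as_matrix()
    Z=E@[np.sin(tilt),0,-np.cos(tilt)]; y=E@[0,fl*1.,0]; x=np.cross(y,Z)
    return P,R.from_matrix(np.c_[x,y,Z]).as_rotvec()
E
python3 - <<'E'
from door import *
env.set_gripper(.85); 
P=np.array(env.get_state()["tool_pos"]); env.line_to(P+N*115,speed=150)
print(env.get_state()["t"])
for fl in(1,-1):
  for t in(30,40):
    for q,o,l in((.94,60,150),(.94,60,0),(.94,6,0),(.6,6,0),(.3,6,0),(0,6,0)):
        print(fl,t,q,env.inverse_kinematics(*dpose(q,o,np.radians(t),l,fl)))
for n in("top","scene"):
    s=env.snapshot(n); save(s,n+"5.png",(275,100,405,260) if n=="top" else (210,60,340,220),3)
E
python3 -c "
import cv2,numpy as np
a=cv2.imread('pics/top5.png');b=cv2.imread('pics/scene5.png')
cv2.imwrite('pics/pair5.png',np.hstack([a,b]))"
```

```text
10.025
1 30 0.94 [ 0.239 -0.071  1.576 -0.512  1.525 -0.213]
1 30 0.94 [ 0.239  0.029  1.787 -0.541  1.256 -0.055]
1 30 0.94 [ 0.13   0.046  1.769 -0.534  1.202 -0.152]
1 30 0.6 [-0.005 -0.058  1.872 -0.436  0.984 -0.611]
1 30 0.3 [-0.155 -0.092  1.904 -0.218  0.842 -1.137]
1 30 0 [-0.297 -0.06   1.874  0.078  0.808 -1.723]
1 40 0.94 [ 0.344 -0.062  1.637 -0.696  1.501 -0.076]
1 40 0.94 [ 0.344  0.065  1.827 -0.736  1.262  0.135]
1 40 0.94 [ 0.231  0.069  1.822 -0.743  1.19   0.05 ]
1 40 0.6 [ 0.082 -0.083  1.973 -0.687  0.882 -0.356]
1 40 0.3 [-0.112 -0.156  2.037 -0.404  0.637 -0.949]
1 40 0 [-0.312 -0.136  2.02   0.152  0.569 -1.797]
-1 30 0.94 None
-1 30 0.94 None
-1 30 0.94 None
-1 30 0.6 [-0.005 -0.058  1.872 -0.436  0.984  2.531]
-1 30 0.3 [-0.155 -0.092  1.904 -0.218  0.842  2.005]
-1 30 0 [-0.297 -0.06   1.874  0.078  0.808  1.419]
-1 40 0.94 None
-1 40 0.94 None
-1 40 0.94 None
-1 40 0.6 None
-1 40 0.3 [-0.112 -0.156  2.037 -0.404  0.637  2.193]
-1 40 0 [-0.312 -0.136  2.02   0.152  0.569  1.344]
```

View pics/pair5.png

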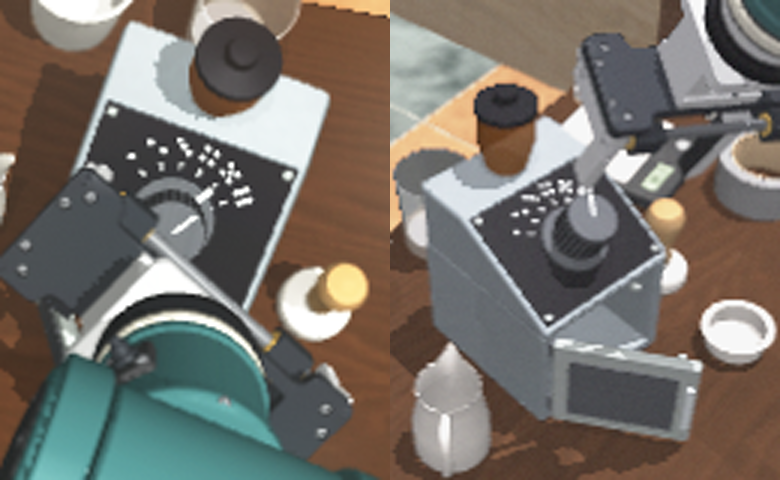

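After release the pointer stays on mark 5 at (205,193), and the door is still open. Now the door.

```bash
python3 - <<'E'
from door import *
P=np.array(env.get_state()["tool_pos"])
env.line_to(P+[-60,20,50],speed=200)
env.set_gripper(0,10)
env.reach(*dpose(.94,60,lift=150)); env.line_to(dpose(.94,60)[0],speed=150)
hit=env.line_to(dpose(.94,2)[0],speed=60,stop_force=3)
st=env.get_state(); print(hit,st["t"],st["tool_pos"],dpose(.94,6)[0],st["ft_force"])
for q in list(np.arange(.88,.11,-.07)):
    Pq,o=dpose(q,4)
    hit=env.line_to(Pq,speed=70,ori=o,stop_force=15)
    st=env.get_state(); print(round(q,2),hit,st["t"],st["ft_force"])
    if hit: break
E
```

```text
False 15.9333 [547.284 -43.238  78.951] [545.569 -39.829  79.   ] [-0.219  0.069 -0.288]
0.88 False 16.1833 [-0.156  1.089 -1.149]
0.81 False 16.4333 [ 0.702 -0.169 -0.291]
0.74 False 16.6833 [-0.356 -0.155  0.614]
0.67 False 16.9333 [0.922 0.349 0.199]
0.6 False 17.1833 [-0.855 -0.25   0.574]
0.53 False 17.4333 [ 1.139  0.2   -0.255]
0.46 False 17.6833 [0.171 0.04  0.119]
0.39 False 17.95 [ 0.811 -1.302 -0.428]
0.32 False 18.2333 [ 0.576 -0.408 -0.684]
0.25 False 18.5333 [-0.841 -0.141  0.373]
0.18 False 18.8417 [-0.966 -0.656  0.599]
```

```bash
python3 - <<'E'
from door import *
for q in (.12,.08,.04,.0,-.03,-.06):
    Pq,o=dpose(q,4)
    hit=env.line_to(Pq,speed=30,ori=o,stop_force=14)
    st=env.get_state(); print(round(q,2),hit,st["t"],st["ft_force"],st["tool_pos"],Pq)
    if hit: break
s=env.snapshot("scene"); save(s,"scene6.png",(190,60,350,230),3.4)
E
```

```text
0.12 False 19.1833 [ 0.164 -0.109  0.527] [ 595.034 -100.712   78.773] [ 595.294 -100.888   79.   ]
0.08 False 19.4583 [1.089 0.179 0.427] [ 598.651 -102.479   78.969] [ 598.761 -102.568   79.   ]
0.04 False 19.7333 [0.116 0.472 0.083] [ 602.312 -104.182   79.086] [ 602.293 -104.108   79.   ]
0.0 False 20.0083 [-4.68   1.953  1.471] [ 604.883 -104.676   78.093] [ 605.884 -105.506   79.   ]
-0.03 False 20.2583 [-19.974   4.98   12.461] [ 605.891 -104.91    77.723] [ 608.612 -106.46    79.   ]
-0.06 False 20.5083 [-40.878   5.869  25.322] [ 606.571 -105.175   77.433] [ 611.368 -107.331   79.   ]
```

View pics/scene6.png

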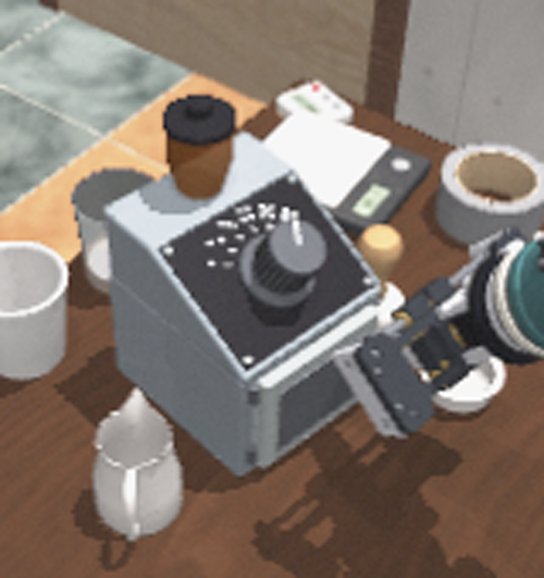

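The door looks shut with the fingertips pressing on it, and the force rises as at a hard stop. I'll back off and verify.

```bash
python3 - <<'E'
from door import *
env.line_to(dpose(0,6)[0],speed=60)
env.line_to(dpose(0,80)[0],speed=150)
P=np.array(env.get_state()["tool_pos"]); env.line_to(P+[-80,120,160],speed=250)
env.wait(.3)
st=env.get_state(); print(st["t"],st["ft_force"])
s=env.snapshot("top"); save(s,"t7.png",(270,100,400,260),3); 
for t in("tamper","pitcher","basket"): print(t,[world(s,d["point"]) for d in env.spot_in(t,s)[:1]])
s2=env.snapshot("scene"); save(s2,"s7.png",(210,70,340,230),3)
for t in("chamber_door",): print(t,[world(s2,d["point"]) for d in env.spot_in(t,s2)[:1]])
E
python3 -c "
import cv2,numpy as np
cv2.imwrite('pics/pair7.png',np.hstack([cv2.imread('pics/t7.png'),cv2.imread('pics/s7.png')]))"
```

```text
22.7917 [0.317 0.178 0.003]
tamper [array([ 659.311, -218.188,   19.235])]
pitcher [array([695.275,  64.674,  29.763])]
basket [array([ 552.505, -204.315,    4.453])]
chamber_door [array([614.914, -70.555,  79.558])]
```

View pics/pair7.png

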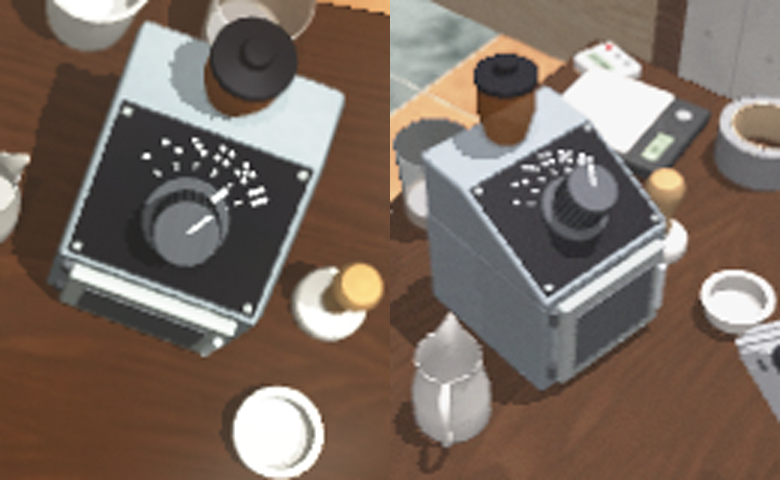

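The door's top strip, (72,270)–(237,325), is parallel to the panel's lower edge, so it is seated. The pointer stays on five, at (220,193), and the bystanders haven't moved.

```bash
python3 -c "
from plant import env
print(env.finish_job())"
```

```text
the job is handed in; nothing more can be done
None
```

I turned the collar to setting 5 with the door still open, then pushed the door shut on its catch and handed the job in at about 23 s; the tamper, pitcher and basket did not move, but the fingertips briefly pressed the shut door with about 48 N.

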